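# Bring the reagent stock tags up to date

## Robot

A 6-joint arm with a two-finger parallel gripper is mounted at the origin on a cart in front of the work surface, level with it; the furniture and walls round the work are solid. World frame = base frame: x ahead of the robot, y to its left, z up, the work surface at z = 0. Lengths are in mm, angles in degrees, forces in N, time in s.
With the tool pointing down it reaches from about 250 to 800 mm from the base axis. Payload 3.9 kg.
Tool frame: the origin (TCP) lies at the very end of the fingers, on their centre line; the grasp point (between the pads) lies robot.pinch_z behind it (robot.pinch_z is the distance from the TCP to the grasp point, in mm); z points along the fingers, y is the line along which they close (so a half turn about z gives the same grasp; the last joint's range is limited). The gripper opens to 85 mm and grips with 20 to 120 N. Pads are 22 mm wide; open, the fingers measure 114 mm over their backs; the gripper's body (76 mm by 85 mm) begins 54 mm behind the grasp point. The pads swing forward as they close: fully open they stand 13 mm farther back than shut.
Start: joints at [66.062, 14.897, -7.913, 67.191, 0, 90], TCP at [213.014, 479.834, 231.304] pointing down, gripper open.
Joint ranges: [-159.42, 159.42], [-47.68, 98.78], [-73.54, 78.23], [-108.79, 121.32], [-90, 84.71], [-180, 180]. Speed limits (degrees/s): [147.25, 147.25, 180, 180, 180, 180].

## Interface

Orientations are given as a 3x3 rotation matrix whose columns are the frame's x, y, z axes.
In Python, from workcell import robot, optics gives the robot as it stands. The module is installed in compiled form; this text tells all that it offers.
- The arm moves only by the shell command python3 -m jog 'ROWS' [FORCE]. ROWS is JSON, a list of rows, each an object with "grip": the gripper command: -1 is fully open, 1 is shut, values between are in proportion; "slide": the shift along the tool's x, y, z each as a share of 30 mm, from -1 to 1, a list of three; "twist": the turn, a rotation vector about the tool's x, y, z each as a share of 0.08 rad, from -1 to 1, a list of three. A call has 1 to 20 rows; each row shifts and turns the commanded pose from where the row before left it, along the tool's axes as they then stand; what a row does not reach is not made up. A row lasts 1/10 s, in which the tool goes at most 50 mm and 8.59 degrees, less where a joint would pass 70% of its speed; a pose out of reach is approached as far as the arm can. A call with a number of a shift or a turn outside -1 to 1 is refused whole. A call with a gripper value outside its range is refused whole. The fingers move at their own pace and stop on an object; FORCE is the grip in N (left out, the last holds). Time passes only in rows, so rows that do not move let the fingers close. It gives the time, the measured TCP pose, the force, the opening and the grip force at its end, in the units of the state.
- robot.state(): the state, without advancing time (a new reading comes with each control period).
- optics.snapshot(name): name is "side" or "top" or "wrist"; returns a dict with "image" (420x560x3 uint8, red, green, blue), "mtx" (3x3 intrinsics, pixels), "D" ([k1, k2, p1, p2, k3] as OpenCV has them; the pictures are not rectified), "rvec" (rotation vector, rad) and "tvec" (3), from world to camera coordinates, as OpenCV has them. Camera axes: x right, y down, z forward; pixel columns grow to the right and rows downward; lengths in mm; the calibration is good to about 2 mm. A picture is of the moment at which its call begins. There is no depth.
- robot.sign_off(): hands the job in; it is judged then, once.
The state is a dict: "t": time; "joint_positions": joint angles; "joint_vel": joint speeds; "effort": joint torques, N m; "ee_pos": TCP position; "eef_rot": TCP orientation; "force": force on the tool from outside, world axes, zero at the start; "moment": the same for the moment, N m; "width": finger opening in mm; "finger_force": force on a finger pad.
Only numpy, scipy, OpenCV 4.12 (cv2) and the standard library are available. Lean on these libraries where they do the work, as an engineer would, in place of code of your own. Each camera call takes 0.05 s, during which the arm holds its last target. There are 200 camera calls.

## Task

Bring the stock board up to date: push the hinged tags over with the fingertips so that each bay with a dropper bottle in it has its tag leaning back with the ring face up, and each empty bay has its tag leaning to the front with the bar face up. Tags that are already right may stay as they are. Leave the bottles standing in their bays and do not shift or pick up the forceps and the stopper that lie on the board.

Things in the scene. Friction and masses are not known exactly. Their poses are not given: they have to be found in the camera images.
- deck: Fixed grey stock board, deck 239 (x) by 244 mm (y), top 10 mm above the bench. Origin on the bench under the middle of the tag hinge row; -x is its front, to the robot; it spans x -72 to +167 mm. Four stations at y -84, -28, 28, 84 mm: a tag in front, and 125 mm behind its hinge (+x) a round black bay 47 mm wide, 11 mm high. Two bays hold a bottle, two are empty; it varies which.
- stand_1: Fixed steel hinge stand of tag 1, 47 mm wide (y), top 43 mm above the bench. Origin on the deck top (10 mm above the bench) under the hinge, whose axis runs along this frame's y, 40 mm above the bench. Axes parallel to the deck's. Its bay lies at x +125 mm, y 0 in this frame. It varies at which of the four stations it stands.
- tag_1 (a joint): Tag 1: slick white plate 34 mm wide, free edge 46 mm from the hinge. 0: leans to the front, 30 deg above level, a black bar on the face that looks up. 2.09: leans back likewise, a black ring on the face that looks up. The edge is then 40 mm before/behind the hinge, 63 mm above the bench. Weighs 30 g, swings freely; push the edge level from outside past the hinge and it falls to the other stop.
- bay_of_1 (a point): Middle of the bay that belongs to tag 1, 13 mm above the bench (the floor of the bay). If a bottle stands here the bay is full.
- stand_2: Fixed steel hinge stand of tag 2, 47 mm wide (y), top 43 mm above the bench. Origin on the deck top (10 mm above the bench) under the hinge, whose axis runs along this frame's y, 40 mm above the bench. Axes parallel to the deck's. Its bay lies at x +125 mm, y 0 in this frame. It varies at which of the four stations it stands.
- tag_2 (a joint): Tag 2: slick white plate 34 mm wide, free edge 46 mm from the hinge. 0: leans to the front, 30 deg above level, a black bar on the face that looks up. 2.09: leans back likewise, a black ring on the face that looks up. The edge is then 40 mm before/behind the hinge, 63 mm above the bench. Weighs 30 g, swings freely; push the edge level from outside past the hinge and it falls to the other stop.
- bay_of_2 (a point): Middle of the bay that belongs to tag 2, 13 mm above the bench (the floor of the bay). If a bottle stands here the bay is full.
- stand_3: Fixed steel hinge stand of tag 3, 47 mm wide (y), top 43 mm above the bench. Origin on the deck top (10 mm above the bench) under the hinge, whose axis runs along this frame's y, 40 mm above the bench. Axes parallel to the deck's. Its bay lies at x +125 mm, y 0 in this frame. It varies at which of the four stations it stands.
- tag_3 (a joint): Tag 3: slick white plate 34 mm wide, free edge 46 mm from the hinge. 0: leans to the front, 30 deg above level, a black bar on the face that looks up. 2.09: leans back likewise, a black ring on the face that looks up. The edge is then 40 mm before/behind the hinge, 63 mm above the bench. Weighs 30 g, swings freely; push the edge level from outside past the hinge and it falls to the other stop.
- bay_of_3 (a point): Middle of the bay that belongs to tag 3, 13 mm above the bench (the floor of the bay). If a bottle stands here the bay is full.
- stand_4: Fixed steel hinge stand of tag 4, 47 mm wide (y), top 43 mm above the bench. Origin on the deck top (10 mm above the bench) under the hinge, whose axis runs along this frame's y, 40 mm above the bench. Axes parallel to the deck's. Its bay lies at x +125 mm, y 0 in this frame. It varies at which of the four stations it stands.
- tag_4 (a joint): Tag 4: slick white plate 34 mm wide, free edge 46 mm from the hinge. 0: leans to the front, 30 deg above level, a black bar on the face that looks up. 2.09: leans back likewise, a black ring on the face that looks up. The edge is then 40 mm before/behind the hinge, 63 mm above the bench. Weighs 30 g, swings freely; push the edge level from outside past the hinge and it falls to the other stop.
- bay_of_4 (a point): Middle of the bay that belongs to tag 4, 13 mm above the bench (the floor of the bay). If a bottle stands here the bay is full.
- bottle_1: Brown glass dropper bottle with black dropper cap, 33 mm wide, 79 mm tall, standing loose in one of the bays, its top about 92 mm above the bench. Origin at the middle of its underside. It is only to be looked at.
- bottle_2: Brown glass dropper bottle with black dropper cap, 33 mm wide, 79 mm tall, standing loose in one of the bays, its top about 92 mm above the bench. Origin at the middle of its underside. It is only to be looked at.
- deck_forceps: Steel forceps 142 x 17 x 9 mm lying on the deck along its y, about 72 mm behind the hinge row, top 19 mm above the bench. Origin under its middle. A bystander.
- stopper: Cork stopper 27 mm wide, 26 mm high, standing on the front left corner of the deck (top 36 mm above the bench). Origin at the middle of its underside. A bystander.

How it is judged:
By the outcome, as a careful person would: the job done as asked, in the order asked, and still so for the second after the job is handed in, with the robot touching nothing.
It also fails if it takes over 54 s, if anything falls off the work surface, if the arm or the gripper's body presses on something with over 40 N, if the wrist force passes 120 N, or if a joint passes its speed limit or range.

## Working session

There is one attempt and no reset: what is moved stays moved. The work goes in short steps, Python scripts to look and compute and a shell command to move; the robot and the scene stay as the last step left them, time stands still between calls to the robot, and variables do not carry over. Pictures are saved under pics/ and viewed, at most 10 in all, crops included, and the job is handed in when it is done.

```bash
mkdir -p pics; python3 - <<'E'
from workcell import robot, optics
import cv2,pickle
for n in("top","side"):
    s=optics.snapshot(n); pickle.dump(s,open(n+".pkl","wb")); cv2.imwrite(f"pics/{n}0.png",s["image"][:,:,::-1])
    print(n,s["rvec"],s["tvec"])
s=robot.state();print(s["t"],s["ee_pos"],s["eef_rot"],s["width"],robot.pinch_z)
E
```

```text
top [ 2.22083077 -2.16802272  0.10881096] [-321.71715032  503.98301185  847.91302158]
side [ 0.25694239 -2.51702463  1.62605562] [470.00124805 199.16988965 503.75535506]
0.1 [212.75051728 479.26378713 230.55420979] [[-9.13986534e-01  4.05743860e-01 -7.32171265e-04]
 [ 4.05744521e-01  9.13985064e-01 -1.63913613e-03]
 [ 4.12417962e-06 -1.79522283e-03 -9.99998389e-01]] 85.34566246991335 18.700000000000003
```

View pics/top0.png

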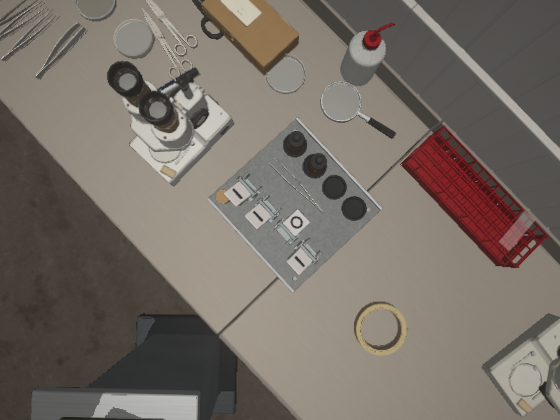

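View pics/side0.png

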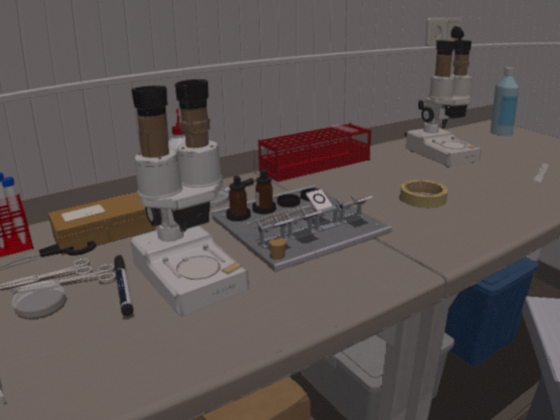

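The top view shows bays at (294,143) and (315,165) holding bottles, and bays at (335,187) and (353,208) empty. From left to right the tags are bar (237,192), bar (262,214), ring (296,223) and bar (302,260). The stopper is at (222,198), front left. The first three tags are therefore wrong and the fourth is right. The side view agrees, with two bottles on the left. Next I measure the deck pose.

```bash
cat > h.py <<'E'
import cv2,numpy as np
def cast(s,px,z):
    R=cv2.Rodrigues(np.array(s["rvec"],float))[0]; t=np.array(s["tvec"],float).ravel()
    u=cv2.undistortPoints(np.array(px,float).reshape(-1,1,2),np.array(s["mtx"],float),np.array(s["D"],float)).reshape(-1,2)
    d=np.c_[u,np.ones(len(u))]@R; c=-R.T@t
    return c+d*((z-c[2])/d[:,2])[:,None]
E
python3 - <<'E'
import pickle,cv2,numpy as np
from h import cast
s=pickle.load(open("top.pkl","rb")); im=s["image"]
hsv=cv2.cvtColor(im,cv2.COLOR_RGB2HSV)
roi=np.zeros(im.shape[:2],np.uint8); cv2.fillPoly(roi,[np.array([[297,108],[392,208],[296,303],[198,198]])],255)
print("bench",im[150,250],"deck",im[200,300],im[270,290],im[150,270])
bl=im[:,:,2].astype(int)-im[:,:,0]
m=((bl>-3)&(roi>0)).astype(np.uint8)*255
m=cv2.morphologyEx(m,cv2.MORPH_CLOSE,np.ones((9,9)));m=cv2.morphologyEx(m,cv2.MORPH_OPEN,np.ones((7,7)))
c=max(cv2.findContours(m,0,1)[0],key=cv2.contourArea); print("area",cv2.contourArea(c))
P=cast(s,c.reshape(-1,2),10)[:,:2].astype(np.float32)
r=cv2.minAreaRect(P); print("rect",r); print(cv2.boxPoints(r))
# blobs: dark bays (z~21), white tags (z~51)
dk=((im.max(2)<50)&(roi>0)).astype(np.uint8)
n,_,st,ce=cv2.connectedComponentsWithStats(dk)
for i in range(1,n):
    if st[i,4]>100: print("dark",st[i],ce[i].round(1),cast(s,ce[i],20)[0].round(1))
wh=((im.min(2)>190)&(roi>0)).astype(np.uint8)
n,_,st,ce=cv2.connectedComponentsWithStats(cv2.morphologyEx(wh,cv2.MORPH_CLOSE,np.ones((9,9))))
for i in range(1,n):
    if st[i,4]>80: print("white",st[i],ce[i].round(1),cast(s,ce[i],52)[0].round(1))
o=im.copy(); cv2.drawContours(o,[c],-1,(255,0,0),1)
cv2.imwrite("pics/crop.png",cv2.resize(o[100:310,190:400,::-1],(600,600),interpolation=cv2.INTER_CUBIC))
E
```

```text
bench [154 146 134] deck [124 126 123] [125 125 122] [121 121 118]
area 13013.0
rect ((519.3619384765625, -334.9666442871094), (239.25686645507812, 237.15396118164062), 44.05137252807617)
[[ 350.93607 -332.92142]
 [ 515.82996 -503.3679 ]
 [ 687.78784 -337.01187]
 [ 522.8939  -166.5654 ]]
dark [284 138  23  18 132] [295.1 148.5] [ 624.3 -332.9   20. ]
dark [304 155  22  23 162] [312.5 168.3] [ 586.7 -367.1   20. ]
dark [323 176  23  22 115] [334.3 186.5] [ 552.7 -409.8   20. ]
dark [343 197  23  22 116] [354.  206.1] [ 515.8 -448.3   20. ]
```

View pics/crop.png

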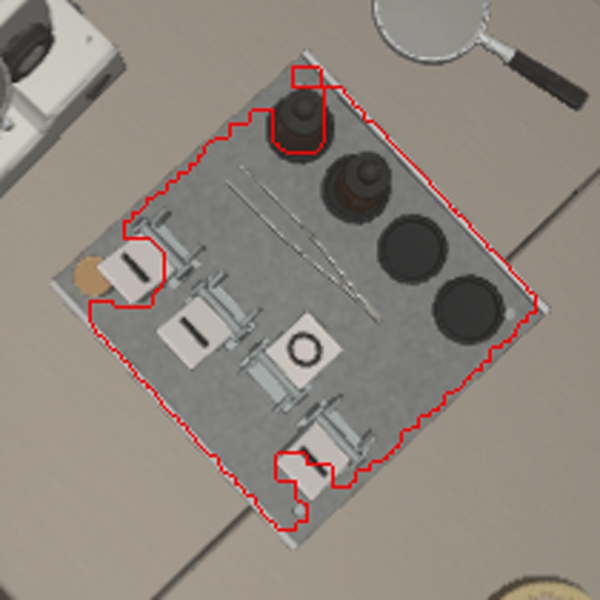

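The crop confirms this state: bottles in the two left bays at crop (300,125) and (357,187), empty bays at (412,248) and (468,310), and tags bar, bar, ring, bar. The deck corners are clear at (305,52), (548,312), (293,548) and (52,282). The mask is ragged, so I fit the pose rigidly to the corners and bays.

```bash
python3 - <<'E'
import pickle,numpy as np
from h import cast
from scipy.spatial.transform import Rotation as Ro
from workcell import robot
s=pickle.load(open("top.pkl","rb"))
f=lambda a:np.array(a)*210/600+[190,100]
cor=cast(s,f([(305,52),(548,312),(293,548),(52,282)]),10)
bay=cast(s,f([(412,248),(468,310)]),21)
P=np.r_[cor,bay][:,:2]
D=np.array([[167,122],[167,-122],[-72,-122],[-72,122],[125,-28],[125,-84]],float)
mp,md=P.mean(0),D.mean(0); H=(P-mp)@(np.array([1,1j])); G=(D-md)@np.array([1,1j])
a=np.angle(np.vdot(G,H)); R=np.array([[np.cos(a),-np.sin(a)],[np.sin(a),np.cos(a)]])
o=mp-R@md; print("yaw",np.degrees(a),"origin",o,"resid",(P-(D@R.T+o)).round(1).tolist())
np.savez("deck.npz",R=R,o=o)
tg=cast(s,f([(135,268),(196,331),(305,350),(312,462)]),52)[:,:2]; print("tags in deck",((tg-o)@R).round(1).tolist())
st=robot.state(); p=np.array(st["ee_pos"]);E=np.array(st["eef_rot"])
print("TCP in deck",(p[:2]-o)@R, "tool x yaw",np.degrees(np.arctan2(E[1,0],E[0,0])))
for q in [(-65,84),(10,84),(-65,28),(10,28),(65,-28),(-10,-28)]: 
    w=R@q+o; print(q,w.round(1),np.hypot(*w).round())
E
```

```text
yaw -46.09782551614318 origin [ 485.09177075 -300.7246845 ] resid [[-1.9, 1.1], [-1.1, 1.1], [2.3, -0.8], [0.7, -3.5], [0.3, 0.8], [-0.2, 1.3]]
tags in deck [[-22.0, 84.1], [-20.4, 27.6], [22.9, -28.7], [-22.3, -84.3]]
TCP in deck [-750.85040427  344.63813577] tool x yaw 156.06220892262266
(-65, 84) [ 500.5 -195.6] 537.0
(10, 84) [ 552.6 -249.7] 606.0
(-65, 28) [ 460.2 -234.5] 516.0
(10, 28) [ 512.2 -288.5] 588.0
(65, -28) [ 510. -367.] 628.0
(-10, -28) [ 458.  -312.9] 555.0
```

```bash
python3 -m jog '[{"grip":1,"slide":[0,0,0],"twist":[0,0,0.968]},{"grip":1,"slide":[0,0,0],"twist":[0,0,0.968]},{"grip":1,"slide":[0,0,0],"twist":[0,0,0.968]},{"grip":1,"slide":[0,0,0],"twist":[0,0,0.968]},{"grip":1,"slide":[0,0,0],"twist":[0,0,0.968]},{"grip":1,"slide":[0,0,0],"twist":[0,0,0]}]' 20
cat > st.py <<'E'
import numpy as np
from workcell import robot
d=np.load("deck.npz");s=robot.state();p=np.array(s["ee_pos"]);E=np.array(s["eef_rot"])
print("t",s["t"],"deck",((p[:2]-d["o"])@d["R"]).round(1),"z",p[2].round(1),"yaw",np.degrees(np.arctan2(E[1,0],E[0,0])).round(2),"tilt",E[:,2].round(4),"q",np.round(s["joint_positions"],1),"F",np.round(s["force"],1),s["width"])
E
python3 st.py
```

```text
t: 0.7
ee_pos: [212.8, 479.5, 230.8]
eef_rot: [[-0.693, 0.721, -0.0], [0.721, 0.693, -0.001], [-0.0, -0.001, -1.0]]
force: [-0.5, 0.1, 0.8]
width: 0.4
finger_force: 0.0
t 0.7 deck [-750.9  344.9] z 230.8 yaw 133.89 tilt [-5.e-04 -1.e-03 -1.e+00] q [ 66.1  14.9  -8.   67.2  -0.  112.2] F [-0.5  0.1  0.8] 0.40280453243592373
```

```bash
python3 -m jog '[{"grip":1,"slide":[-0.88,-0.36,0],"twist":[0,0,0]},{"grip":1,"slide":[-0.88,-0.36,0],"twist":[0,0,0]},{"grip":1,"slide":[-0.88,-0.36,0],"twist":[0,0,0]},{"grip":1,"slide":[-0.88,-0.36,0],"twist":[0,0,0]},{"grip":1,"slide":[-0.88,-0.36,0],"twist":[0,0,0]},{"grip":1,"slide":[-0.88,-0.36,0],"twist":[0,0,0]},{"grip":1,"slide":[-0.88,-0.36,0],"twist":[0,0,0]},{"grip":1,"slide":[-0.88,-0.36,0],"twist":[0,0,0]},{"grip":1,"slide":[-0.88,-0.36,0],"twist":[0,0,0]},{"grip":1,"slide":[-0.88,-0.36,0],"twist":[0,0,0]},{"grip":1,"slide":[-0.88,-0.36,0],"twist":[0,0,0]},{"grip":1,"slide":[-0.88,-0.36,0],"twist":[0,0,0]},{"grip":1,"slide":[-0.88,-0.36,0],"twist":[0,0,0]},{"grip":1,"slide":[-0.88,-0.36,0],"twist":[0,0,0]},{"grip":1,"slide":[-0.88,-0.36,0],"twist":[0,0,0]},{"grip":1,"slide":[-0.88,-0.36,0],"twist":[0,0,0]},{"grip":1,"slide":[-0.88,-0.36,0],"twist":[0,0,0]},{"grip":1,"slide":[-0.88,-0.36,0],"twist":[0,0,0]},{"grip":1,"slide":[-0.88,-0.36,0],"twist":[0,0,0]},{"grip":1,"slide":[0,0,0],"twist":[0,0,0]}]'; python3 st.py
```

```text
t: 2.7
ee_pos: [414.0, -26.3, 231.2]
eef_rot: [[-0.691, 0.722, 0.001], [0.722, 0.691, -0.001], [-0.001, -0.0, -1.0]]
force: [-0.5, 0.4, -0.1]
width: -0.2
finger_force: 0.0
t 2.7 deck [-247.  139.] z 231.2 yaw 133.74 tilt [ 8.0e-04 -1.1e-03 -1.0e+00] q [ -3.6   4.1 -21.5  64.4  -0.1  42.7] F [-0.5  0.4 -0.1] -0.18971664408948793
```

```bash
python3 -m jog '[{"grip":1,"slide":[-0.9,-0.37,0],"twist":[0,0,0]},{"grip":1,"slide":[-0.9,-0.37,0],"twist":[0,0,0]},{"grip":1,"slide":[-0.9,-0.37,0],"twist":[0,0,0]},{"grip":1,"slide":[-0.9,-0.37,0],"twist":[0,0,0]},{"grip":1,"slide":[-0.9,-0.37,0],"twist":[0,0,0]},{"grip":1,"slide":[0,0,0.9],"twist":[0,0,0]},{"grip":1,"slide":[0,0,0.9],"twist":[0,0,0]},{"grip":1,"slide":[0,0,0.9],"twist":[0,0,0]},{"grip":1,"slide":[0,0,0.9],"twist":[0,0,0]},{"grip":1,"slide":[0,0,0.9],"twist":[0,0,0]},{"grip":1,"slide":[0,0,0.9],"twist":[0,0,0]},{"grip":1,"slide":[0,0,0.4],"twist":[0,0,0]},{"grip":1,"slide":[0,0,0],"twist":[0,0,0]},{"grip":1,"slide":[0,0,0],"twist":[0,0,0]}]'; python3 st.py; python3 - <<'E'
from workcell import optics
import cv2
cv2.imwrite("pics/w1.png",optics.snapshot("wrist")["image"][:,:,::-1])
E
```

```text
t: 4.1
ee_pos: [466.3, -159.2, 57.4]
eef_rot: [[-0.694, 0.72, -0.0], [0.72, 0.694, 0.0], [0.001, -0.0, -1.0]]
force: [-0.2, 0.5, -0.5]
width: 0.1
finger_force: 0.0
t 4.1 deck [-115.    84.6] z 57.4 yaw 133.95 tilt [-4.e-04  3.e-04 -1.e+00] q [-18.9  20.1 -29.1  40.9   0.   27.2] F [-0.2  0.5 -0.5] 0.06127800830738784
```

View pics/w1.png

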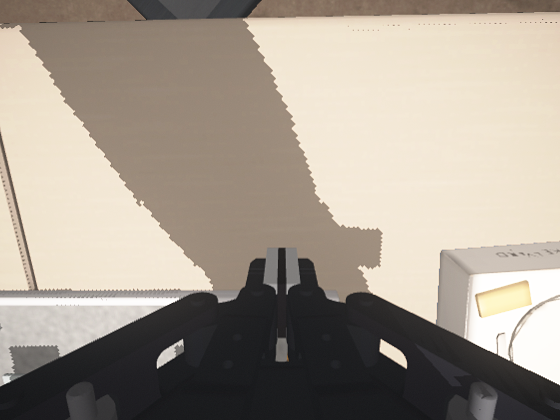

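The wrist view looks back at the robot, with the deck's front edge at row 297 and the microscope base at right (440,250), clear of the fingers. Next I push tag 1.

```bash
python3 -m jog '[{"grip":1,"slide":[-0.9,0,0.12],"twist":[0,0,0]},{"grip":1,"slide":[-0.9,0,0],"twist":[0,0,0]},{"grip":1,"slide":[-0.3,0,0],"twist":[0,0,0]},{"grip":1,"slide":[-0.3,0,0],"twist":[0,0,0]},{"grip":1,"slide":[-0.3,0,0],"twist":[0,0,0]},{"grip":1,"slide":[-0.3,0,0],"twist":[0,0,0]},{"grip":1,"slide":[-0.3,0,0],"twist":[0,0,0]},{"grip":1,"slide":[-0.3,0,0],"twist":[0,0,0]},{"grip":1,"slide":[-0.2,0,0],"twist":[0,0,0]},{"grip":1,"slide":[0,0,0],"twist":[0,0,0]},{"grip":1,"slide":[0,0,0],"twist":[0,0,0]}]'; python3 st.py
```

```text
t: 5.25
ee_pos: [545.2, -241.8, 53.6]
eef_rot: [[-0.693, 0.721, -0.0], [0.721, 0.693, 0.0], [0.001, -0.0, -1.0]]
force: [-0.7, 0.9, -0.5]
width: -0.3
finger_force: 0.0
t 5.25 deck [-0.8 84.1] z 53.6 yaw 133.87 tilt [-5.e-04  3.e-04 -1.e+00] q [-23.9  28.9 -14.3  46.8   0.   22.2] F [-0.7  0.9 -0.5] -0.32866250436061945
```

```bash
python3 -m jog '[{"grip":1,"slide":[0.9,0,0],"twist":[0,0,0]},{"grip":1,"slide":[0.9,0,0],"twist":[0,0,0]},{"grip":1,"slide":[0.9,0,0],"twist":[0,0,0]},{"grip":1,"slide":[0,-0.93,0],"twist":[0,0,0]},{"grip":1,"slide":[0,-0.93,0],"twist":[0,0,0]},{"grip":1,"slide":[0,0,0],"twist":[0,0,0]},{"grip":1,"slide":[-0.7,0,0],"twist":[0,0,0]},{"grip":1,"slide":[-0.3,0,0],"twist":[0,0,0]},{"grip":1,"slide":[-0.3,0,0],"twist":[0,0,0]},{"grip":1,"slide":[-0.3,0,0],"twist":[0,0,0]},{"grip":1,"slide":[-0.3,0,0],"twist":[0,0,0]},{"grip":1,"slide":[-0.3,0,0],"twist":[0,0,0]},{"grip":1,"slide":[-0.3,0,0],"twist":[0,0,0]},{"grip":1,"slide":[-0.25,0,0],"twist":[0,0,0]},{"grip":1,"slide":[0,0,0],"twist":[0,0,0]},{"grip":1,"slide":[0,0,0],"twist":[0,0,0]}]'; python3 st.py
```

```text
t: 6.85
ee_pos: [506.0, -281.6, 53.5]
eef_rot: [[-0.693, 0.721, -0.001], [0.721, 0.693, 0.0], [0.001, -0.0, -1.0]]
force: [0.0, 1.3, -0.2]
width: 0.2
finger_force: 0.0
t 6.85 deck [ 0.7 28.3] z 53.5 yaw 133.87 tilt [-5.e-04  3.e-04 -1.e+00] q [-29.1  27.4 -17.   45.6   0.   17. ] F [ 0.   1.3 -0.2] 0.19553203412239809
```

```bash
python3 -m jog '[{"grip":1,"slide":[0.9,0,0],"twist":[0,0,0]},{"grip":1,"slide":[0.9,0,0],"twist":[0,0,0]},{"grip":1,"slide":[0.9,0,0],"twist":[0,0,0]},{"grip":1,"slide":[0,0,-0.9],"twist":[0,0,0]},{"grip":1,"slide":[0,0,-0.9],"twist":[0,0,0]},{"grip":1,"slide":[0,0,-0.9],"twist":[0,0,0]},{"grip":1,"slide":[0,0,-0.9],"twist":[0,0,0]},{"grip":1,"slide":[-0.8,-0.31,0],"twist":[0,0,0]},{"grip":1,"slide":[-0.8,-0.31,0],"twist":[0,0,0]},{"grip":1,"slide":[-0.8,-0.31,0],"twist":[0,0,0]},{"grip":1,"slide":[-0.8,-0.31,0],"twist":[0,0,0]},{"grip":1,"slide":[-0.8,-0.31,0],"twist":[0,0,0]},{"grip":1,"slide":[-0.8,-0.31,0],"twist":[0,0,0]},{"grip":1,"slide":[0,0,0],"twist":[0,0,0]},{"grip":1,"slide":[0,0,0],"twist":[0,0,0]}]'; python3 st.py; python3 - <<'E'
from workcell import optics
import cv2,numpy as np
s=optics.snapshot("side")["image"][130:290,190:410,::-1];t=optics.snapshot("top")["image"][100:310,190:400,::-1]
cv2.imwrite("pics/m1.png",np.vstack([cv2.resize(s,(400,290),interpolation=2),cv2.resize(t,(400,300),interpolation=2)]))
E
```

```text
t: 8.35
ee_pos: [508.9, -365.4, 161.2]
eef_rot: [[-0.693, 0.721, -0.001], [0.721, 0.693, 0.001], [0.002, -0.0, -1.0]]
force: [-0.1, -0.1, -0.6]
width: -0.0
finger_force: 0.0
t 8.35 deck [ 63.2 -27.7] z 161.2 yaw 133.84 tilt [-0.0012  0.0012 -1.    ] q [-35.7  26.8  -0.2  63.    0.   10.5] F [-0.1 -0.1 -0.6] -0.006012986136759434
```

View pics/m1.png

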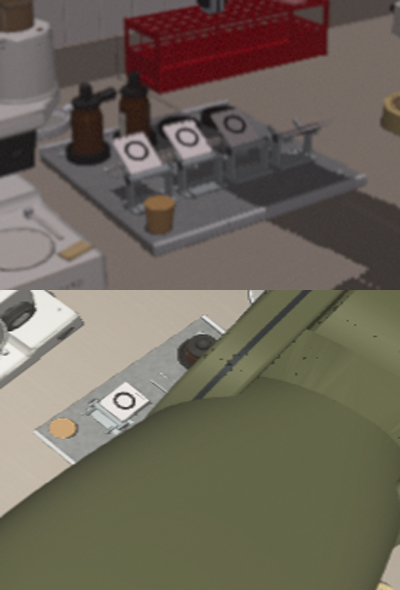

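The side view shows three rings up: tags at (135,153), (187,140) and (235,125). The right tag still leans to the front, and the stopper and both bottles are standing. Next I descend behind the third tag and push it forward.

```bash
python3 -m jog '[{"grip":1,"slide":[-0.17,0,0.6],"twist":[0,0,0]},{"grip":1,"slide":[0,0,0.6],"twist":[0,0,0]},{"grip":1,"slide":[0,0,0.6],"twist":[0,0,0]},{"grip":1,"slide":[0,0,0.6],"twist":[0,0,0]},{"grip":1,"slide":[0,0,0.6],"twist":[0,0,0]},{"grip":1,"slide":[0,0,0.6],"twist":[0,0,0]},{"grip":1,"slide":[0,0,0],"twist":[0,0,0]},{"grip":1,"slide":[0.3,0,0],"twist":[0,0,0]},{"grip":1,"slide":[0.3,0,0],"twist":[0,0,0]},{"grip":1,"slide":[0.3,0,0],"twist":[0,0,0]},{"grip":1,"slide":[0.3,0,0],"twist":[0,0,0]},{"grip":1,"slide":[0.3,0,0],"twist":[0,0,0]},{"grip":1,"slide":[0.3,0,0],"twist":[0,0,0]},{"grip":1,"slide":[0.3,0,0],"twist":[0,0,0]},{"grip":1,"slide":[0.2,0,0],"twist":[0,0,0]},{"grip":1,"slide":[0,0,0],"twist":[0,0,0]},{"grip":1,"slide":[0,0,0],"twist":[0,0,0]}]'; python3 st.py
```

```text
t: 10.15
ee_pos: [465.5, -319.8, 53.8]
eef_rot: [[-0.693, 0.721, 0.0], [0.721, 0.693, -0.0], [-0.001, 0.0, -1.0]]
force: [0.5, -0.3, 0.4]
width: 0.2
finger_force: 0.0
t 10.15 deck [  0.2 -27.3] z 53.8 yaw 133.88 tilt [ 4.e-04 -3.e-04 -1.e+00] q [-34.5  26.2 -19.2  44.6  -0.   11.6] F [ 0.5 -0.3  0.4] 0.16705472118728118
```

```bash
python3 -m jog '[{"grip":1,"slide":[-0.8,0,0],"twist":[0,0,0]},{"grip":1,"slide":[-0.8,0,0],"twist":[0,0,0]},{"grip":1,"slide":[0,0,-0.9],"twist":[0,0,0]},{"grip":1,"slide":[0,0,-0.9],"twist":[0,0,0]},{"grip":1,"slide":[0,0,-0.9],"twist":[0,0,0]},{"grip":1,"slide":[0,0,-0.9],"twist":[0,0,0]},{"grip":1,"slide":[0,0,-0.9],"twist":[0,0,0]},{"grip":1,"slide":[0.9,0.5,0],"twist":[0,0,0]},{"grip":1,"slide":[0.9,0.5,0],"twist":[0,0,0]},{"grip":1,"slide":[0.9,0.5,0],"twist":[0,0,0]},{"grip":1,"slide":[0.9,0.5,0],"twist":[0,0,0]},{"grip":1,"slide":[0.9,0.5,0],"twist":[0,0,0]},{"grip":1,"slide":[0.9,0.5,0],"twist":[0,0,0]},{"grip":1,"slide":[0.9,0.5,0],"twist":[0,0,0]},{"grip":1,"slide":[0.9,0.5,0],"twist":[0,0,0]},{"grip":1,"slide":[0.9,0.5,0],"twist":[0,0,0]},{"grip":1,"slide":[0.9,0.5,0],"twist":[0,0,0]},{"grip":1,"slide":[0.9,0.5,0],"twist":[0,0,0]},{"grip":1,"slide":[0.9,0.5,0],"twist":[0,0,0]},{"grip":1,"slide":[0,0,0],"twist":[0,0,0]}]'; python3 -m jog '[{"grip":1,"slide":[0.9,0.5,0],"twist":[0,0,0]},{"grip":1,"slide":[0.9,0.5,0],"twist":[0,0,0]},{"grip":1,"slide":[0.9,0.5,0],"twist":[0,0,0]},{"grip":1,"slide":[0.9,0.5,0],"twist":[0,0,0]},{"grip":1,"slide":[0.9,0.5,0],"twist":[0,0,0]},{"grip":1,"slide":[0,0,0],"twist":[0,0,0]},{"grip":1,"slide":[0,0,0],"twist":[0,0,0]}]' >/dev/null; python3 st.py; python3 - <<'E'
from workcell import optics
import cv2,numpy as np
s=optics.snapshot("side")["image"][130:290,190:410,::-1];t=optics.snapshot("top")["image"][100:310,190:400,::-1]
cv2.imwrite("pics/m2.png",np.vstack([cv2.resize(s,(400,290),interpolation=2),cv2.resize(t,(400,300),interpolation=2)]))
E
```

```text
t: 12.15
ee_pos: [403.1, 6.4, 188.9]
eef_rot: [[-0.696, 0.718, -0.0], [0.718, 0.696, 0.001], [0.001, 0.001, -1.0]]
force: [0.7, -0.4, -0.8]
width: 0.0
finger_force: 0.0
t 12.85 deck [-410.5  228.3] z 188.8 yaw 133.95 tilt [ 8.e-04 -6.e-04 -1.e+00] q [ 22.8   3.7 -28.5  57.8  -0.   68.9] F [ 0.9 -0.2 -0.4] 0.02387950253493593
```

View pics/m2.png

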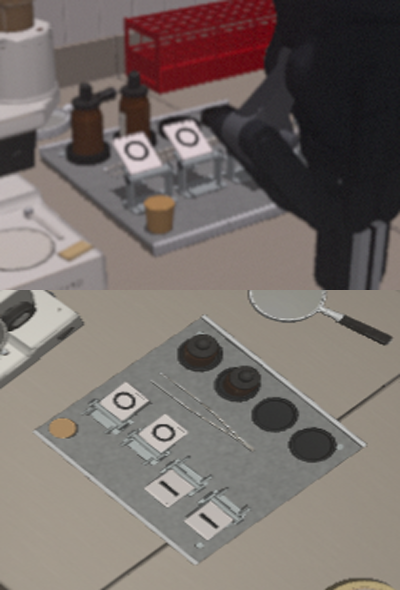

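The top view shows ring at (124,401), ring at (163,433), bar at (170,488) and bar at (209,520). Bottles stand at (200,350) and (237,382), and the forceps and stopper are unmoved. The board is right, so I hand it in.

```bash
python3 -c "
from workcell import robot
print(robot.sign_off())"
```

```text
the job is handed in; nothing more can be done
None
```

The job is handed in after about 13 s of robot time: both bays with bottles have their ring tags up, both empty bays have their bar tags up, and the last pictures show the bottles, forceps and stopper where they were.

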